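# Rock a cover on the surface plate and sort out the bowed one

### The arm

A 6-joint arm with a two-finger parallel gripper is mounted at the origin on a cart in front of the work surface, level with it; the furniture and walls round the work are solid. World frame = base frame: x ahead of the robot, y to its left, z up, the work surface at z = 0. Lengths are in m, angles in degrees, forces in N, time in s.
With the tool pointing down it reaches from about 0.25 to 0.775 m from the base axis. Payload 8.9 kg.
Tool frame: the origin (TCP) lies at the very end of the fingers, on their centre line; the grasp point (between the pads) lies 19 mm behind it (robot.pinch_z is the x of the grasp point in the tool frame, in m); x points along the fingers, y is the direction in which the jaws open and shut, and the axes are right-handed (so a half turn about x gives the same grasp; the last joint's range is limited). The gripper opens to 85 mm and grips with 20 to 120 N. Pads are 22 mm wide; open, the fingers measure 114 mm over their backs; the gripper's body (76 mm by 85 mm) begins 54 mm behind the grasp point. The pads swing forward as they close: fully open they stand 13 mm farther back than shut.
Start: joints at [-78.283, 16.656, -8.789, 64.555, 0, 82.019], TCP at [0.177, -0.494, 0.231] pointing down, gripper open.
Joint ranges: [-144.48, 144.48], [-52.06, 99.96], [-74.48, 78.29], [-112.23, 115.85], [-86.99, 84.42], [-180, 180]. Speed limits (degrees/s): [127.2, 127.2, 159.86, 180, 180, 180].

### API

Orientations are given as a 3x3 rotation matrix whose columns are the frame's x, y, z axes.
In Python, from workcell import robot, cams, ticket gives the robot as it stands.
- The arm moves only by the shell command python3 -m pendant 'ROWS' [FORCE]. ROWS is JSON, a list of rows, each a list of 3 entries, a list of its own where there are three numbers: the shift along the tool's x, y, z in units of 150 mm (1.0 is 150 mm), then the turn, a rotation vector about the tool's x, y, z in units of pi rad (1.0 is pi rad), then the opening, from 0 (shut) to 1 (fully open). A call has 1 to 20 rows; each row is the pose to reach, as a shift and turn from the pose commanded when the call began, along the tool's axes at that moment, turning the shorter way round; what a row does not reach only later rows make up. A row lasts 1/8 s, in which the tool goes at most 62.5 mm and 10.7 degrees, less where a joint would pass 70% of its speed; a pose out of reach is approached as far as the arm can. A call with a number of a shift or a turn outside -1 to 1 is refused whole. A call with a gripper value outside its range is refused whole. The fingers move at their own pace and stop on an object; FORCE is the grip in N (left out, the last holds). Time passes only in rows, so rows that repeat a pose let the fingers close. It gives the time, the measured TCP pose, the force and the opening at its end, in the units of the state.
- robot.observe(): the state, without advancing time (a new reading comes with each control period).
- cams.grab_frame(name): name is "scene" or "top" or "wrist"; returns the picture (384x512x3 uint8, red, green, blue); there is no depth.
- cams.calibration(name): a dict with "fx", "fy", "cx", "cy" (pixels), "R" (3x3) and "t" (3): a world point X has camera coordinates R X + t; the wrist camera has in their place "T_tool_cam" (4x4, takes a point from camera to tool coordinates, whose origin is the TCP and whose axes are the tool frame's). Camera axes: x right, y down, z forward; pixel columns grow to the right and rows downward; lengths in m; the calibration is good to about 2 mm. A picture is of the moment at which its call begins: read the wrist's pose just before it. calibration takes no time and is no camera call.
- ticket.sign_off(): hands the job in, once; it reports no verdict.
The state is a dict: "clock": time; "joints": joint angles; "qd": joint speeds; "tau": joint torques, N m; "eef_pos": TCP position; "orientation": TCP orientation; "contact_force": force on the tool from outside, world axes, zero at the start; "wrist_torque": the same for the moment, N m; "finger_gap": opening from 0.0 (shut) to 1.0 (fully open).
Only numpy, scipy, OpenCV 4.12 (cv2) and the standard library are available. Lean on these libraries where they do the work, as an engineer would, in place of code of your own. Each camera call takes 0.05 s, during which the arm holds its last target.

### The job

One of the two grey aluminium covers is bowed. Lay either of them lengthwise in the middle of the granite surface plate, let go, and press firmly straight down on the middle of its left end and then of its right end: if it rocks it is the bowed one, if it does not the other one is. Then lay the flat cover squarely on the open grey box so that it closes the opening, and lay the bowed one flat in the scrap tray, handle up; leave the glass bottle and the rubber stopper where they stand.

Things in the scene. Friction and masses are not known exactly. Their poses are not given: they have to be found in the camera images.
- cover_p_bar (a point): grey aluminium cover, 140 mm long (its y) x 84 wide (its x) x 7 thick, about 0.35 kg, with a black bar handle on top: bar 56 mm along y, 14 thick, 14 high, on two posts. This point is the bar's centre, 33 mm above the underside of the cover's middle; z up. One of cover_p and cover_q is flat, the other bowed; both lie level when left alone
- cover_p_end1 (a point): place to press on cover_p: 58 mm from its middle towards its own +y, 7 mm above the underside of the middle (the flat cover's top; 4 mm inside the bowed one). The bowed one rests on the middle 40 mm of its length, ends 5 mm up: some 2 N here tips it 0.1 rad, this end going down 4 mm onto the plate; let go, it falls back level. The flat one does not give
- cover_p_end2 (a point): place to press on cover_p: 58 mm from its middle towards its own -y, 7 mm above the underside of the middle (the flat cover's top; 4 mm inside the bowed one). The bowed one rests on the middle 40 mm of its length, ends 5 mm up: some 2 N here tips it 0.1 rad, this end going down 4 mm onto the plate; let go, it falls back level. The flat one does not give
- cover_q_bar (a point): grey aluminium cover, 140 mm long (its y) x 84 wide (its x) x 7 thick, about 0.35 kg, with a black bar handle on top: bar 56 mm along y, 14 thick, 14 high, on two posts. This point is the bar's centre, 33 mm above the underside of the cover's middle; z up. One of cover_p and cover_q is flat, the other bowed; both lie level when left alone
- cover_q_end1 (a point): place to press on cover_q: 58 mm from its middle towards its own +y, 7 mm above the underside of the middle (the flat cover's top; 4 mm inside the bowed one). The bowed one rests on the middle 40 mm of its length, ends 5 mm up: some 2 N here tips it 0.1 rad, this end going down 4 mm onto the plate; let go, it falls back level. The flat one does not give
- cover_q_end2 (a point): place to press on cover_q: 58 mm from its middle towards its own -y, 7 mm above the underside of the middle (the flat cover's top; 4 mm inside the bowed one). The bowed one rests on the middle 40 mm of its length, ends 5 mm up: some 2 N here tips it 0.1 rad, this end going down 4 mm onto the plate; let go, it falls back level. The flat one does not give
- surface_plate: dark granite surface plate, fixed, 170 mm long (y) x 120 mm wide (x), its flat top 30 mm above the origin, which lies on the bench under its centre; +y points to the robot's left
- case: grey open instrument box, fixed, 134 mm long (y) x 78 mm wide (x), 46 mm high; a flat flange surrounds its 100 x 50 mm opening; origin on the bench under its centre. The cover lies on the flange, 3 mm over on each side
- scrap_tray: shallow brown wooden scrap tray, fixed, inside 180 mm long (y) x 116 mm wide (x), floor 4 mm above the origin, walls 18 mm high, origin on the bench under its centre
- lab_bottle_mid (a point): small glass bottle with a blue cap, 57 mm across, 118 mm high, a bystander; this point is half-way up
- rubber_puck_mid (a point): black rubber stopper, 43 mm across, 27 mm high, a bystander; this point is half-way up
Things that resemble listed ones, but are neither listed nor needed, are in the scene too. Leave any green look-alike of the case alone.

How it is judged (in metres and radians):
On the way, in this order (a step that is already met when the one before it is completed fails the run):
1. one of the covers lies lengthwise in the middle of the surface plate (within 30 mm along it, 35 mm across it and 0.3 rad), let go (((x of cover_p_bar in the frame of surface_plate between -0.035 and 0.035 m and y of cover_p_bar in the frame of surface_plate between -0.03 and 0.03 m and z of cover_p_bar in the frame of surface_plate between 0.055 and 0.072 m and angle between the y axis of cover_p_bar and the y axis of surface_plate, either way round below 0.3 rad and angle between cover_p_bar's own z axis and vertical below 0.03 rad and contact force between the fingers and cover_p below 0.1 N and linear speed of cover_p below 0.02 m/s) or (x of cover_q_bar in the frame of surface_plate between -0.035 and 0.035 m and y of cover_q_bar in the frame of surface_plate between -0.03 and 0.03 m and z of cover_q_bar in the frame of surface_plate between 0.055 and 0.072 m and angle between the y axis of cover_q_bar and the y axis of surface_plate, either way round below 0.3 rad and angle between cover_q_bar's own z axis and vertical below 0.03 rad and contact force between the fingers and cover_q below 0.1 N and linear speed of cover_q below 0.02 m/s))), for 0.2 s.
2. a cover on the plate is pressed down with the fingers near the middle of its left end (within 35 mm of the place to press), more than 1.5 N and, if it is the bowed one, until it tips by 0.06 rad (((x of cover_p_bar in the frame of surface_plate between -0.035 and 0.035 m and y of cover_p_bar in the frame of surface_plate between -0.03 and 0.03 m and z of cover_p_bar in the frame of surface_plate between 0.055 and 0.072 m and angle between the y axis of cover_p_bar and the y axis of surface_plate, either way round below 0.3 rad and y of cover_p_end1 in the frame of surface_plate above 0.02 m and horizontal distance between the grasp point and cover_p_end1 below 0.035 m and contact force between the fingers and cover_p above 1.5 N and angle between cover_p_bar's own z axis and vertical above 0.06 rad) or (x of cover_p_bar in the frame of surface_plate between -0.035 and 0.035 m and y of cover_p_bar in the frame of surface_plate between -0.03 and 0.03 m and z of cover_p_bar in the frame of surface_plate between 0.055 and 0.072 m and angle between the y axis of cover_p_bar and the y axis of surface_plate, either way round below 0.3 rad and y of cover_p_end2 in the frame of surface_plate above 0.02 m and horizontal distance between the grasp point and cover_p_end2 below 0.035 m and contact force between the fingers and cover_p above 1.5 N and angle between cover_p_bar's own z axis and vertical above 0.06 rad) or (x of cover_q_bar in the frame of surface_plate between -0.035 and 0.035 m and y of cover_q_bar in the frame of surface_plate between -0.03 and 0.03 m and z of cover_q_bar in the frame of surface_plate between 0.055 and 0.072 m and angle between the y axis of cover_q_bar and the y axis of surface_plate, either way round below 0.3 rad and y of cover_q_end1 in the frame of surface_plate above 0.02 m and horizontal distance between the grasp point and cover_q_end1 below 0.035 m and contact force between the fingers and cover_q above 1.5 N) or (x of cover_q_bar in the frame of surface_plate between -0.035 and 0.035 m and y of cover_q_bar in the frame of surface_plate between -0.03 and 0.03 m and z of cover_q_bar in the frame of surface_plate between 0.055 and 0.072 m and angle between the y axis of cover_q_bar and the y axis of surface_plate, either way round below 0.3 rad and y of cover_q_end2 in the frame of surface_plate above 0.02 m and horizontal distance between the grasp point and cover_q_end2 below 0.035 m and contact force between the fingers and cover_q above 1.5 N))), for 0.1 s.
3. a cover on the plate is pressed down in the same way near its right end (((x of cover_p_bar in the frame of surface_plate between -0.035 and 0.035 m and y of cover_p_bar in the frame of surface_plate between -0.03 and 0.03 m and z of cover_p_bar in the frame of surface_plate between 0.055 and 0.072 m and angle between the y axis of cover_p_bar and the y axis of surface_plate, either way round below 0.3 rad and y of cover_p_end1 in the frame of surface_plate below -0.02 m and horizontal distance between the grasp point and cover_p_end1 below 0.035 m and contact force between the fingers and cover_p above 1.5 N and angle between cover_p_bar's own z axis and vertical above 0.06 rad) or (x of cover_p_bar in the frame of surface_plate between -0.035 and 0.035 m and y of cover_p_bar in the frame of surface_plate between -0.03 and 0.03 m and z of cover_p_bar in the frame of surface_plate between 0.055 and 0.072 m and angle between the y axis of cover_p_bar and the y axis of surface_plate, either way round below 0.3 rad and y of cover_p_end2 in the frame of surface_plate below -0.02 m and horizontal distance between the grasp point and cover_p_end2 below 0.035 m and contact force between the fingers and cover_p above 1.5 N and angle between cover_p_bar's own z axis and vertical above 0.06 rad) or (x of cover_q_bar in the frame of surface_plate between -0.035 and 0.035 m and y of cover_q_bar in the frame of surface_plate between -0.03 and 0.03 m and z of cover_q_bar in the frame of surface_plate between 0.055 and 0.072 m and angle between the y axis of cover_q_bar and the y axis of surface_plate, either way round below 0.3 rad and y of cover_q_end1 in the frame of surface_plate below -0.02 m and horizontal distance between the grasp point and cover_q_end1 below 0.035 m and contact force between the fingers and cover_q above 1.5 N) or (x of cover_q_bar in the frame of surface_plate between -0.035 and 0.035 m and y of cover_q_bar in the frame of surface_plate between -0.03 and 0.03 m and z of cover_q_bar in the frame of surface_plate between 0.055 and 0.072 m and angle between the y axis of cover_q_bar and the y axis of surface_plate, either way round below 0.3 rad and y of cover_q_end2 in the frame of surface_plate below -0.02 m and horizontal distance between the grasp point and cover_q_end2 below 0.035 m and contact force between the fingers and cover_q above 1.5 N))), for 0.1 s.
At the end, for the whole second after the job is handed in: The flat cover lies level on the open box, within 14 mm of its centre both ways and 0.12 rad of its direction; the bowed cover lies in the scrap tray, handle up and flat on its floor (within 0.12 rad); both are let go and at rest (x of cover_q_bar in the frame of case between -0.014 and 0.014 m and y of cover_q_bar in the frame of case between -0.014 and 0.014 m and z of cover_q_bar in the frame of case between 0.072 and 0.085 m and angle between the y axis of cover_q_bar and the y axis of case, either way round below 0.12 rad and angle between cover_q_bar's own z axis and vertical below 0.04 rad and x of cover_p_bar in the frame of scrap_tray between -0.03 and 0.03 m and y of cover_p_bar in the frame of scrap_tray between -0.035 and 0.035 m and z of cover_p_bar in the frame of scrap_tray between 0.03 and 0.045 m and angle between cover_p_bar's own z axis and vertical below 0.12 rad and linear speed of each of cover_p, cover_q below 0.02 m/s); the robot touches nothing.
It fails at once if the glass bottle is tipped over or moved by more than 30 mm (distance of lab_bottle_mid from where it was at the start of the episode above 0.03 m or angle between lab_bottle_mid's own z axis and vertical above 0.3 rad).
It fails at once if the rubber stopper is moved by more than 30 mm (distance of rubber_puck_mid from where it was at the start of the episode above 0.03 m).
It also fails if it takes over 72 s, if anything falls off the work surface, if the arm or the gripper's body presses on something with over 40 N, if the wrist force passes 120 N, or if a joint passes its speed limit or range.

## Working session

There is one attempt and no reset: what is moved stays moved. The work goes in short steps, Python scripts to look and compute and a shell command to move; the robot and the scene stay as the last step left them, time stands still between calls to the robot, and variables do not carry over. Pictures are saved under pics/ and viewed, and the job is handed in when it is done.

```bash
ls; mkdir -p pics
python3 - <<'E'
from workcell import robot,cams
import cv2,numpy as np
s=robot.observe();print(s, robot.pinch_z)
for n in ["scene","top","wrist"]:
    im=cams.grab_frame(n); cv2.imwrite(f"pics/{n}0.png",im[:,:,::-1])
    np.save(f"pics/{n}0.npy",im)
    c=cams.calibration(n);print(n,{k:np.round(v,3).tolist() for k,v in c.items()})
E
```

```text
pics
{'clock': 0.0, 'joints': array([-7.82860442e+01,  1.66880541e+01, -8.82931176e+00,  6.45537927e+01,
        5.03360412e-04,  8.20193553e+01]), 'qd': array([ 0.01897169, -0.03358691, -0.02326724, -0.07897075,  0.03415445,
       -0.05995317]), 'tau': array([-1.55839694e-03, -5.37142575e+01,  3.31369400e+01,  1.60560803e-02,
       -2.25992740e-04, -3.91091399e-07]), 'eef_pos': array([ 0.17685578, -0.49387628,  0.23075167]), 'orientation': array([[-2.43545614e-04,  3.37006378e-01, -9.41502332e-01],
       [ 1.21786826e-03, -9.41501562e-01, -3.37006417e-01],
       [-9.99999229e-01, -1.22870224e-03, -1.81130794e-04]]), 'contact_force': array([0.94091677, 0.4507153 , 0.43349865]), 'wrist_torque': array([0.00476706, 0.02364538, 0.01925201]), 'finger_gap': 0.9998751940571408} -0.0187
scene {'fx': 413.295, 'fy': 413.295, 'cx': 260.979, 'cy': 189.121, 'R': [[-0.804, -0.594, 0.019], [-0.327, 0.415, -0.849], [0.497, -0.689, -0.528]], 't': [0.312, 0.321, 1.001]}
top {'fx': 357.042, 'fy': 357.042, 'cx': 254.425, 'cy': 185.131, 'R': [[0.093, -0.996, -0.002], [-0.973, -0.09, -0.212], [0.211, 0.022, -0.977]], 't': [-0.228, 0.538, 1.213]}
wrist {'fx': 310.9, 'fy': 310.9, 'cx': 259.898, 'cy': 197.08, 'T_tool_cam': [[-0.0, -0.326, 0.946, -0.143], [1.0, 0.001, 0.001, 0.0], [-0.001, 0.946, 0.326, -0.085], [0.0, 0.0, 0.0, 1.0]]}
```

View pics/scene0.png

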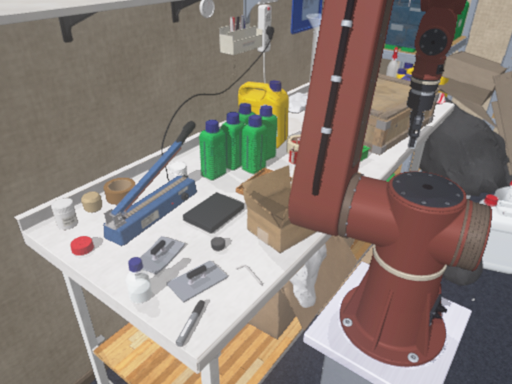

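View pics/top0.png

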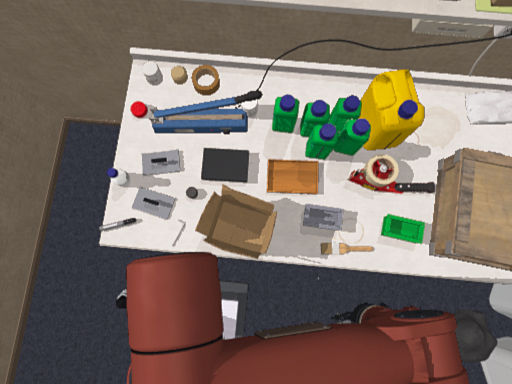

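View pics/wrist0.png

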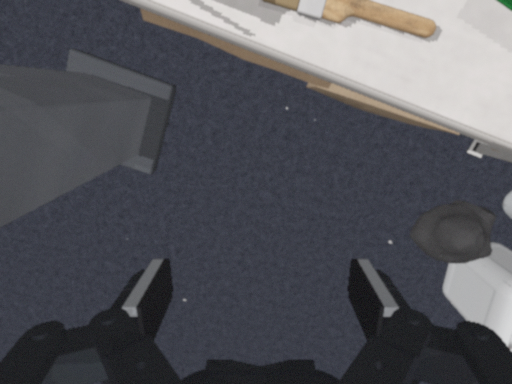

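```bash
cat > h.py <<'E'
import numpy as np,cv2
from workcell import robot,cams
def cam(n,st=None):
    c=cams.calibration(n);K=(c["fx"],c["fy"],c["cx"],c["cy"])
    if n=="wrist":
        st=st or robot.observe();T=np.eye(4);T[:3,:3]=st["orientation"];T[:3,3]=st["eef_pos"]
        W=T@np.array(c["T_tool_cam"]);return K,W[:3,:3],W[:3,3]
    R=np.array(c["R"]);return K,R.T,-R.T@np.array(c["t"])
def ray(C,p):
    K,R,o=C;d=R@np.array([(p[0]-K[2])/K[0],(p[1]-K[3])/K[1],1.]);return o,d
def plane(C,p,z):
    o,d=ray(C,p);return o+d*(z-o[2])/d[2]
def tri(C1,p1,C2,p2):
    o1,d1=ray(C1,p1);o2,d2=ray(C2,p2)
    A=np.stack([d1,-d2],1);s=np.linalg.lstsq(A,o2-o1,rcond=None)[0]
    a=o1+s[0]*d1;b=o2+s[1]*d2;return (a+b)/2,np.linalg.norm(a-b)
def proj(C,X):
    K,R,o=C;v=R.T@(np.array(X)-o);return K[0]*v[0]/v[2]+K[2],K[1]*v[1]/v[2]+K[3]
def snap(n,tag):
    st=robot.observe();im=cams.grab_frame(n);np.save(f"pics/{tag}.npy",im);cv2.imwrite(f"pics/{tag}.png",im[:,:,::-1])
    import pickle;pickle.dump(cam(n,st),open(f"pics/{tag}.pkl","wb"));return im,cam(n,st)
def load(tag):
    import pickle;return np.load(f"pics/{tag}.npy"),pickle.load(open(f"pics/{tag}.pkl","rb"))
def todelta(target,Rt=None):
    st=robot.observe();R=st["orientation"];print("shift",np.round(R.T@(np.array(target)-st["eef_pos"])/0.15,3))
    if Rt is not None:
        from scipy.spatial.transform import Rotation as Ro
        print("turn",np.round(Ro.from_matrix(R.T@Rt).as_rotvec()/np.pi,3))
E
python3 - <<'E'
from h import *
im=np.load("pics/top0.npy");sc=np.load("pics/scene0.npy")
cv2.imwrite("pics/topc.png",cv2.resize(im[130:280,90:340],None,fx=3.2,fy=3.2,interpolation=cv2.INTER_CUBIC)[:,:,::-1])
cv2.imwrite("pics/topc2.png",cv2.resize(im[140:270,250:440],None,fx=4,fy=4,interpolation=cv2.INTER_CUBIC)[:,:,::-1])
cv2.imwrite("pics/scc.png",cv2.resize(sc[180:340,90:290],None,fx=3.7,fy=3.7,interpolation=cv2.INTER_CUBIC)[:,:,::-1])
C=cam("top")
for n,p,z in [("bar1",(163,159),.033),("bar2",(154,201),.033),("plate",(225,164),.03),("tray",(293,176),.01),("box",(322,217),.046),("green",(403,229),.046),("cardb",(235,220),.05),("bottle",(113,173),.118),("puck",(192,192),.027)]:
    print(n,np.round(plane(C,p,z),3))
E
```

```text
bar1 [0.629 0.168 0.033]
bar2 [0.47  0.177 0.033]
plate [ 0.632 -0.062  0.03 ]
tray [ 0.615 -0.316  0.01 ]
box [ 0.467 -0.425  0.046]
green [ 0.451 -0.709  0.046]
cardb [ 0.427 -0.121  0.05 ]
bottle [0.541 0.305 0.118]
puck [0.517 0.046 0.027]
```

View pics/topc.png

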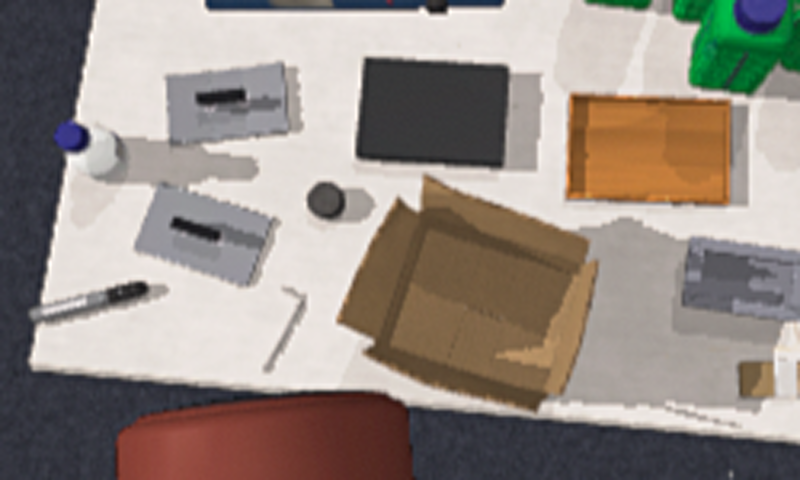

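View pics/topc2.png

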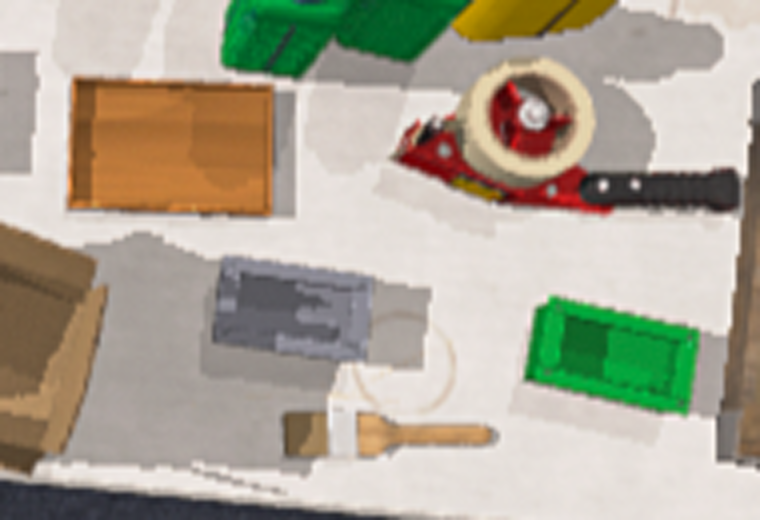

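View pics/scc.png

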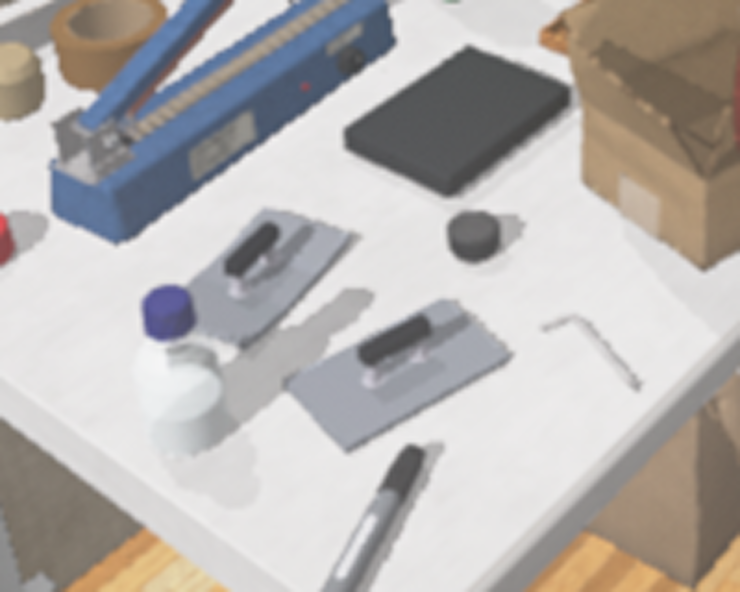

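Candidates (top view): covers at (163,159) and (154,201), no other cover-like things. Open box: grey (322,217), against the green look-alike (403,229). Tray: orange-brown (293,176), against the cardboard box (235,220) and the crate (480,210). Plate: dark (225,164). The crops confirm the choices by colour, shape and handles. The bottle is at (120,175) and the stopper at (192,192). Next I move the wrist camera over them.

```bash
python3 -m pendant '[[[-0.4,-0.4,-0.4],[-0.06,0,0],1],[[-0.5,-1,-1],[-0.12,0,0],1],[[-0.5,-1,-1],[-0.18,0,0],1],[[-0.5,-1,-1],[-0.24,0,0],1],[[-0.5,-1,-1],[-0.3,0,0],1],[[-0.5,-1,-1],[-0.36,0,0],1],[[-0.5,-1,-1],[-0.389,0,0],1]]'
python3 - <<'E'
from h import *
todelta([.55,.13,.27],np.array([[0,1,0],[0,0,-1],[-1,0,0.]]))
E
```

```text
clock: 1.02
eef_pos: [0.2676, -0.3022, 0.3062]
orientation: [[-0.0, 1.0, 0.0], [0.0, 0.0, -1.0], [-1.0, -0.0, -0.0]]
contact_force: [0.6, 0.1, -0.2]
finger_gap: 0.998
shift [ 0.242  1.882 -2.881]
turn [ 0. -0.  0.]
```

```bash
python3 - <<'E'
from h import *
snap("wrist","w1")
E
python3 -m pendant '[[[0,0.4,-0.4],[0,0,0],1],[[0,0.8,-0.8],[0,0,0],1],[[0,1,-1],[0,0,0],1],[[0,1,-1],[0,0,0],1]]'
python3 - <<'E'
from h import *
snap("wrist","w2")
E
python3 -m pendant '[[[0.1,0.4,-0.4],[0,0,0],1],[[0.2,0.7,-0.8],[0,0,0],1],[[0.24,0.88,-1],[0,0,0],1],[[0.24,0.88,-1],[0,0,0],1]]'
python3 - <<'E'
from h import *
snap("wrist","w3")
E
python3 -m pendant '[[[0,0,-0.4],[0,0,0],1],[[0,0,-0.8],[0,0,0],1],[[0,0,-0.9],[0,0,0],1],[[0,0,-0.9],[0,0,0],1],[[0,0,-0.9],[0,0,0],1]]'
python3 - <<'E'
from h import *
snap("wrist","w4")
E
```

```text
clock: 1.58
eef_pos: [0.4199, -0.1509, 0.3061]
orientation: [[0.0, 1.0, -0.004], [0.001, -0.004, -1.0], [-1.0, 0.0, -0.001]]
contact_force: [-0.3, -0.6, 0.1]
finger_gap: 0.999
clock: 2.12
eef_pos: [0.552, -0.0016, 0.2689]
orientation: [[-0.002, 1.0, -0.004], [0.001, -0.004, -1.0], [-1.0, -0.002, -0.001]]
contact_force: [0.3, -0.3, -0.6]
finger_gap: 1.004
clock: 2.8
eef_pos: [0.5518, 0.1294, 0.2705]
orientation: [[0.0, 1.0, -0.007], [-0.001, -0.007, -1.0], [-1.0, 0.0, 0.001]]
contact_force: [0.0, -1.3, -0.0]
finger_gap: 1.002
```

View pics/w1.png

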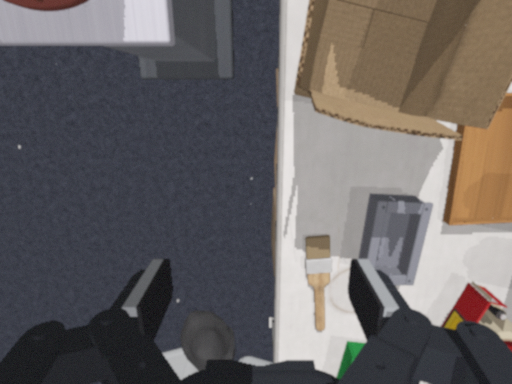

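View pics/w2.png

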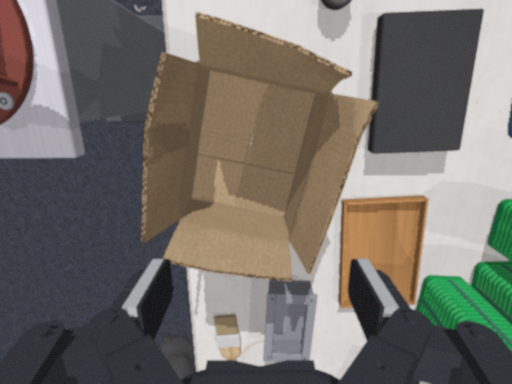

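View pics/w3.png

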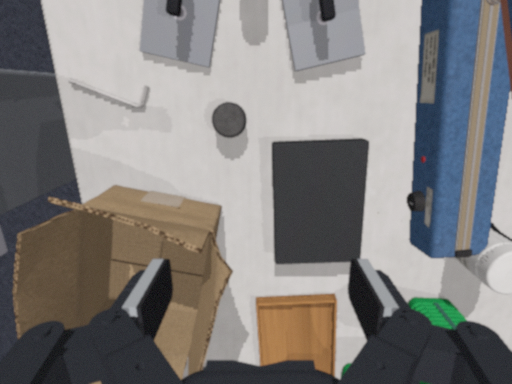

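View pics/w4.png

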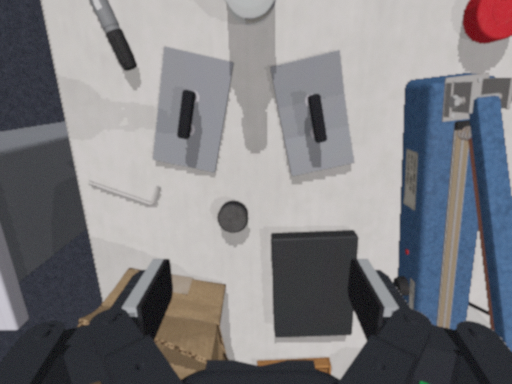

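```bash
cat > m1.py <<'E'
from h import *
def darkblob(im,x0,x1,y0,y1,th=70):
    g=im[y0:y1,x0:x1].max(2);m=(g<th).astype(np.uint8)
    n,l,s,c=cv2.connectedComponentsWithStats(m);i=1+np.argmax(s[1:,4])
    mm=(l==i).astype(np.uint8);cn=max(cv2.findContours(mm,0,1)[0],key=len)
    r=cv2.minAreaRect(cn.astype(np.float32)+np.array([x0,y0],np.float32));return r,s[i,4]
w4,C4=load("w4");w3,C3=load("w3");t=np.load("pics/top0.npy");Ct=cam("top")
for n,b4,bt in [("near",(170,205,85,145),(140,172,190,212)),("far",(300,335,88,148),(148,178,150,168)),("puck",(215,252,198,240),(182,202,182,202)),("plate",(262,366,225,350),(195,255,140,190))]:
    r4,a4=darkblob(w4,*b4);rt,at=darkblob(t,*bt)
    X,e=tri(C4,r4[0],Ct,rt[0])
    z=dict(near=.04,far=.04,puck=.027,plate=.03)[n]
    bx=cv2.boxPoints(r4);P=np.array([plane(C4,p,z)[:2] for p in bx]);
    print(n,"tri",np.round(X,4),"err",round(e,4),"planeW",np.round(plane(C4,r4[0],z),4),"planeT",np.round(plane(Ct,rt[0],z),4))
    L=[np.linalg.norm(P[i]-P[i-1]) for i in (1,2)];k=np.argmax(L)+1;d=P[k]-P[k-1]
    print("   size",np.round(L,4),"ang of long axis",round(np.degrees(np.arctan2(d[1],d[0]))%180,2),np.round(r4[0],1),np.round(rt[0],1))
# gradient-based grey covers
for n,(x0,x1,y0,y1) in [("near",(145,240,40,180)),("far",(265,360,45,185))]:
    c=w4[y0:y1,x0:x1].astype(int);v=c.max(2)
    m=((v<195)&(c[:,:,2]-c[:,:,0]>3)).astype(np.uint8)
    m=cv2.morphologyEx(m,cv2.MORPH_CLOSE,np.ones((15,15)));m=cv2.morphologyEx(m,cv2.MORPH_OPEN,np.ones((5,5)))
    cn=max(cv2.findContours(m,0,1)[0],key=cv2.contourArea);r=cv2.minAreaRect(cn.astype(np.float32)+np.array([x0,y0],np.float32))
    P=np.array([plane(C4,p,.007)[:2] for p in cv2.boxPoints(r)]);L=[np.linalg.norm(P[i]-P[i-1]) for i in (1,2)];k=np.argmax(L)+1;d=P[k]-P[k-1]
    print("cover",n,np.round(plane(C4,r[0],.007),4),np.round(L,4),round(np.degrees(np.arctan2(d[1],d[0]))%180,2))
E
python3 m1.py
```

```text
near tri [0.4677 0.1865 0.0403] err 0.001 planeW [0.4672 0.1868 0.04  ] planeT [0.4681 0.1863 0.04  ]
   size [0.0536 0.0138] ang of long axis 77.63 [186.  114.3] [150.8 201.1]
far tri [0.6193 0.1816 0.045 ] err 0.0017 planeW [0.6194 0.1814 0.04  ] planeT [0.6215 0.1831 0.04  ]
   size [0.0134 0.0542] ang of long axis 102.29 [316.7 118.3] [158.1 160. ]
puck tri [ 0.5178  0.0448 -0.0215] err 0.0003 planeW [0.5218 0.0635 0.027 ] planeT [0.5092 0.0356 0.027 ]
   size [0.0177 0.0364] ang of long axis 149.36 [237. 209.] [194.7 194.3]
plate tri [ 0.6364 -0.0597  0.0159] err 0.0072 planeW [ 0.637  -0.0508  0.03  ] planeT [ 0.6289 -0.0612  0.03  ]
   size [0.1248 0.1748] ang of long axis 97.69 [319.1 283.2] [224.8 164.8]
cover near [0.4654 0.1906 0.007 ] [0.1411 0.0812] 74.35
cover far [0.6192 0.1888 0.007 ] [0.0905 0.1466] 107.12
```

```bash
python3 - <<'E'
from h import *
w4,C=load("w4")
for nm,(x0,x1,y0,y1) in [("n",(145,240,40,180)),("f",(265,360,45,185))]:
    c=cv2.resize(w4[y0:y1,x0:x1],None,fx=4,fy=4,interpolation=cv2.INTER_CUBIC)
    cv2.imwrite(f"pics/w4{nm}.png",c[:,:,::-1])
E
python3 -c "
import cv2,numpy as np
a=cv2.imread('pics/w4n.png');b=cv2.imread('pics/w4f.png');cv2.imwrite('pics/w4nf.png',np.hstack([a,b]))"
```

```text
(no output)
```

View pics/w4nf.png

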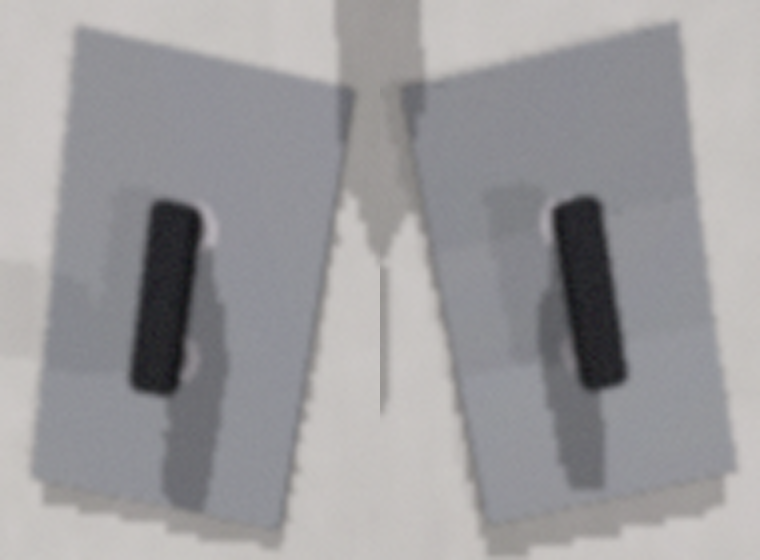

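Run:
```python
from h import *
w4,C=load("w4")
for nm,o,pts,z in [("near",(145,40),[(77,27),(355,92),(278,525),(33,475)],.007),("far",(265,45),[(22,88),(300,22),(355,470),(108,525)],.011)]:
    P=np.array([plane(C,(p[0]/4+o[0],p[1]/4+o[1]),z)[:2] for p in pts])
    print(nm,np.round(P,4).tolist(),"c",np.round(P.mean(0),4))
    for i,j in [(3,0),(2,1),(0,1),(3,2)]:
        d=P[j]-P[i];print(round(np.linalg.norm(d),4),round(np.degrees(np.arctan2(d[1],d[0])),2))
from m1 import *
```

```text
near [[0.4403, 0.2621], [0.522, 0.2439], [0.4917, 0.1102], [0.4115, 0.1277]] c [0.4664 0.186 ]
0.1374 77.86
0.1371 77.22
0.0837 -12.56
0.0821 -12.32
far [[0.5661, 0.2389], [0.6477, 0.2564], [0.6764, 0.122], [0.5955, 0.1037]] c [0.6214 0.1803]
0.1384 102.28
0.1374 102.01
0.0835 12.06
0.0829 12.71
near tri [0.4677 0.1865 0.0403] err 0.001 planeW [0.4672 0.1868 0.04  ] planeT [0.4681 0.1863 0.04  ]
   size [0.0536 0.0138] ang of long axis 77.63 [186.  114.3] [150.8 201.1]
far tri [0.6193 0.1816 0.045 ] err 0.0017 planeW [0.6194 0.1814 0.04  ] planeT [0.6215 0.1831 0.04  ]
   size [0.0134 0.0542] ang of long axis 102.29 [316.7 118.3] [158.1 160. ]
puck tri [ 0.5178  0.0448 -0.0215] err 0.0003 planeW [0.5218 0.0635 0.027 ] planeT [0.5092 0.0356 0.027 ]
   size [0.0177 0.0364] ang of long axis 149.36 [237. 209.] [194.7 194.3]
plate tri [ 0.6364 -0.0597  0.0159] err 0.0072 planeW [ 0.637  -0.0508  0.03  ] planeT [ 0.6289 -0.0612  0.03  ]
   size [0.1248 0.1748] ang of long axis 97.69 [319.1 283.2] [224.8 164.8]
cover near [0.4654 0.1906 0.007 ] [0.1411 0.0812] 74.35
cover far [0.6192 0.1888 0.007 ] [0.0905 0.1466] 107.12
```

Run:
```python
from h import *
a=load("w1")[0][170:310,340:512];b=load("w2")[0][180:380,250:440];c=load("w3")[0][120:280,255:385]
f=lambda i,s:cv2.resize(i,None,fx=s,fy=s,interpolation=cv2.INTER_CUBIC)[:,:,::-1]
cv2.imwrite("pics/a.png",f(a,4));cv2.imwrite("pics/b.png",f(b,3));cv2.imwrite("pics/c.png",f(c,3.5))
```

```text
(no output)
```

View pics/a.png

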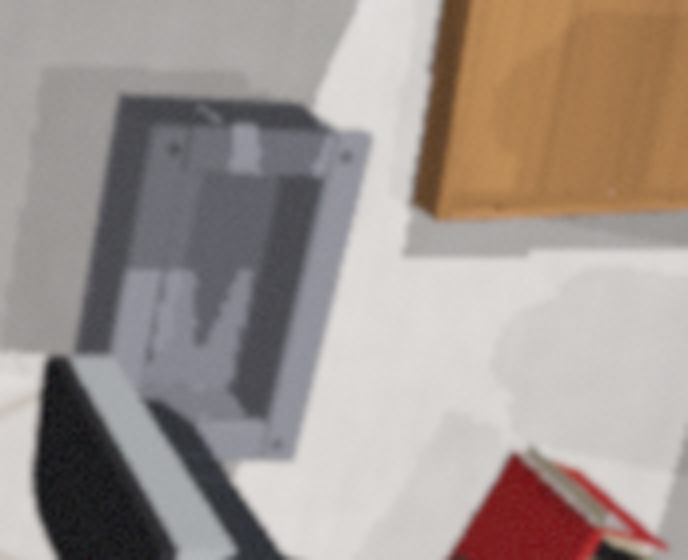

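View pics/b.png

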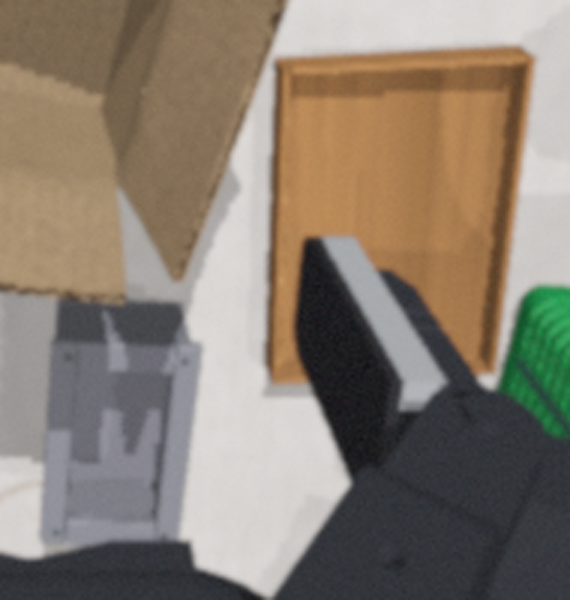

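View pics/c.png

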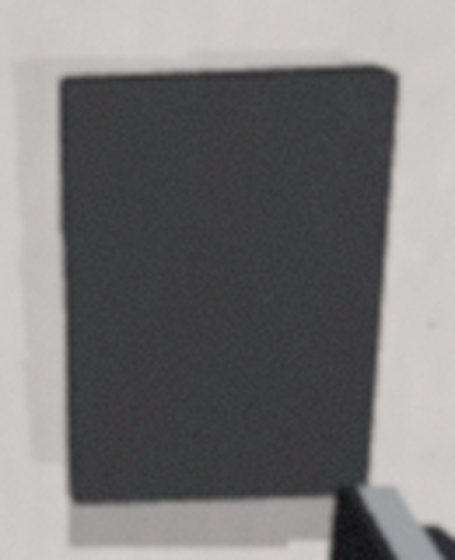

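Run:
```python
from h import *
C1=load("w1")[1];C2=load("w2")[1];C3=load("w3")[1]
def rep(nm,C,pts,z):
    P=np.array([plane(C,p,z)[:2] for p in pts]);print(nm,"c",np.round(P.mean(0),4),np.round(P,3).tolist())
    for i,j in [(3,0),(2,1),(0,1),(3,2)]:
        d=P[j]-P[i];print("  ",round(np.linalg.norm(d),4),round(np.degrees(np.arctan2(d[1],d[0])),2))
f=lambda L,s,o:[(x/s+o[0],y/s+o[1]) for x,y in L]
rep("plate",C3,f([(62,80),(396,72),(368,490),(72,500)],3.5,(255,120)),.03)
b=lambda L:f(L,3,(250,180)); a=lambda L:f(L,4,(340,170))
rep("box",C2,b([(52,345),(200,345),(180,542),(40,540)]),.046)
rep("tray",C2,b([(278,63),(532,52),(492,372),(268,380)]),.02)
A=a([(155,123),(372,133),(290,460),(174,148),(346,157),(278,443)]);B=b([(52,345),(200,345),(180,542),(70,357),(182,352),(165,530)])
for p,q in zip(A,B):
    X,e=tri(C1,p,C2,q);print(np.round(X,4),round(e,4),np.round(plane(C1,p,.046)[:2],4),np.round(plane(C2,q,.046)[:2],4))
# plate corners heights using top view
T=[(357/3.2+90,162/3.2+130),(365/3.2+90,58/3.2+130),(508/3.2+90,66/3.2+130),(505/3.2+90,166/3.2+130)]
Ct=cam("top")
for p,q in zip(T,f([(62,80),(396,72),(368,490),(72,500)],3.5,(255,120))):
    X,e=tri(Ct,p,C3,q);print("plate",np.round(X,4),round(e,4))
T=[(68/4+250,212/4+140),(75/4+250,78/4+140),(272/4+250,84/4+140),(272/4+250,215/4+140)]
for p,q in zip(T,b([(278,63),(532,52),(492,372),(268,380)])):
    X,e=tri(Ct,p,C2,q);print("tray",np.round(X,4),round(e,4))
T=[(212/4+250,340/4+140),(222/4+250,256/4+140),(372/4+250,278/4+140),(366/4+250,360/4+140)]
for p,q in zip(T,b([(52,345),(200,345),(180,542),(40,540)])):
    X,e=tri(Ct,p,C2,q);print("box",np.round(X,4),round(e,4),np.round(plane(Ct,p,.046),4))
```

```text
plate c [ 0.6298 -0.0609] [[0.568, 0.021], [0.685, 0.024], [0.692, -0.142], [0.574, -0.146]]
   0.1677 91.98
   0.1659 92.48
   0.1165 1.22
   0.1179 2.09
box c [ 0.4671 -0.4296] [[0.432, -0.365], [0.507, -0.365], [0.504, -0.495], [0.426, -0.494]]
   0.129 87.3
   0.1303 88.33
   0.0758 -0.19
   0.0781 -1.25
tray c [ 0.6084 -0.3116] [[0.542, -0.221], [0.665, -0.216], [0.675, -0.402], [0.552, -0.407]]
   0.1866 93.09
   0.187 93.1
   0.1232 2.47
   0.1232 2.28
[ 0.4311 -0.3615  0.0496] 0.0012 [ 0.4321 -0.3623] [ 0.4316 -0.3647]
[ 0.5079 -0.3661  0.0448] 0.0005 [ 0.5074 -0.3659] [ 0.5074 -0.365 ]
[ 0.5053 -0.504   0.0377] 0.0002 [ 0.5004 -0.4981] [ 0.5036 -0.4953]
[ 0.4406 -0.3722  0.0451] 0.001 [ 0.4398 -0.3715] [ 0.4409 -0.3721]
[ 0.5007 -0.3748  0.0414] 0.0043 [ 0.5    -0.3748] [ 0.4984 -0.3692]
[ 0.4964 -0.4928  0.0413] 0.002 [ 0.4946 -0.4906] [ 0.4949 -0.4866]
plate [0.5674 0.0191 0.011 ] 0.0039
plate [0.6861 0.0232 0.0271] 0.0006
plate [ 0.6925 -0.1436  0.0274] 0.0008
plate [ 0.5745 -0.1515  0.0215] 0.0002
tray [ 0.5432 -0.2249  0.0099] 0.003
tray [ 0.6711 -0.2203  0.0078] 0.0016
tray [ 0.6778 -0.4043  0.0173] 0.0022
tray [ 0.5543 -0.4112  0.0151] 0.0017
box [ 0.4315 -0.359   0.0538] 0.0002 [ 0.4325 -0.36    0.046 ]
box [ 0.5072 -0.3639  0.0475] 0.0003 [ 0.5077 -0.3641  0.046 ]
box [ 0.5024 -0.4978  0.0434] 0.0034 [ 0.5003 -0.4972  0.046 ]
box [ 0.4266 -0.495   0.0449] 0.0021 [ 0.4276 -0.4949  0.046 ]
```

```bash
cat >> h.py <<'E'
def Rt(az): # rotation with tool z azimuth az (deg), x down
    a=np.radians(az);z=np.array([np.cos(a),np.sin(a),0]);x=np.array([0,0,-1.]);return np.stack([x,np.cross(z,x),z],1)
E
python3 - <<'E'
from h import *
todelta([.467,.1865,.12],Rt(77.55-180))
todelta([.467,.1865,.015],Rt(77.55-180))
E
```

```text
shift [ 1.003 -0.568 -0.377]
turn [ 0.067  0.    -0.   ]
shift [ 1.703 -0.568 -0.378]
turn [ 0.067  0.    -0.   ]
```

```bash
python3 -m pendant '[[[0.2,-0.3,-0.2],[0.035,0,0],1],[[0.5,-0.568,-0.377],[0.067,0,0],1],[[0.8,-0.568,-0.377],[0.067,0,0],1],[[0.97,-0.568,-0.377],[0.067,0,0],1],[[1,-0.568,-0.377],[0.067,0,0],1],[[1,-0.568,-0.377],[0.067,0,0],1]]'
python3 - <<'E'
from h import *
snap("wrist","w5")
todelta([.467,.1865,.015],Rt(77.55-180))
E
```

```text
clock: 3.6
eef_pos: [0.4675, 0.1875, 0.121]
orientation: [[0.001, 0.977, -0.215], [0.0, -0.215, -0.977], [-1.0, 0.001, -0.0]]
contact_force: [0.5, -0.6, 0.1]
finger_gap: 0.998
shift [ 0.709 -0.005  0.009]
turn [ 0. -0. -0.]
```

View pics/w5.png

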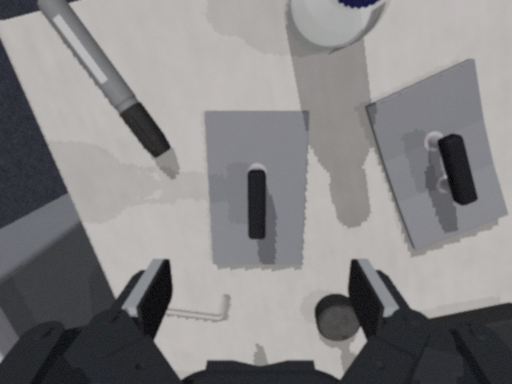

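The bar lies centred at column 258, upright in the picture, with the open fingers at columns 155 and 365, both clear of the stopper and bottle. I go down and grip.

```bash
python3 -m pendant '[[[0.25,-0.005,0.009],[0,0,0],1],[[0.5,-0.005,0.009],[0,0,0],1],[[0.66,-0.005,0.009],[0,0,0],1],[[0.705,-0.005,0.009],[0,0,0],1],[[0.705,-0.005,0.009],[0,0,0],0],[[0.705,-0.005,0.009],[0,0,0],0],[[0.705,-0.005,0.009],[0,0,0],0],[[0.705,-0.005,0.009],[0,0,0],0],[[0.705,-0.005,0.009],[0,0,0],0]]' 60
```

```text
clock: 4.78
eef_pos: [0.466, 0.1871, 0.0152]
orientation: [[0.001, 0.977, -0.214], [0.0, -0.214, -0.977], [-1.0, 0.001, -0.0]]
contact_force: [-1.2, -0.7, 7.6]
finger_gap: 0.15
```

```bash
python3 -m pendant '[[[-0.1,0,0],[0,0,0],0],[[-0.3,0,0],[0,0,0],0],[[-0.6,0,0],[0,0,0],0],[[-0.9,0,0],[0,0,0],0],[[-1,0.2,0],[0,0,0],0],[[-1,0.4,0],[0,0,0],0],[[-1,0.4,0],[0,0,0],0]]'
python3 - <<'E'
from h import *
todelta([.63,-.061,.15],Rt(92-180))
todelta([.63,-.061,.047],Rt(92-180))
E
```

```text
clock: 5.65
eef_pos: [0.526, 0.1736, 0.1653]
orientation: [[0.001, 0.977, -0.215], [0.0, -0.215, -0.977], [-1.0, 0.001, -0.0]]
contact_force: [-0.1, -0.8, -4.5]
finger_gap: 0.15
shift [0.103 1.013 1.378]
turn [-0.08 -0.   -0.  ]
shift [0.789 1.012 1.379]
turn [-0.08 -0.   -0.  ]
```

```bash
python3 -m pendant '[[[0,0.3,0.2],[-0.03,0,0],0],[[0,0.6,0.5],[-0.06,0,0],0],[[0,0.8,0.75],[-0.08,0,0],0],[[0,1,0.95],[-0.08,0,0],0],[[0,1,1],[-0.08,0,0],0],[[0,1,1],[-0.08,0,0],0]]'
python3 - <<'E'
from h import *
snap("wrist","w6")
todelta([.63,-.061,.15],Rt(92-180))
todelta([.63,-.061,.047],Rt(92-180))
E
```

```text
clock: 6.4
eef_pos: [0.6376, -0.0043, 0.1644]
orientation: [[-0.002, 0.999, 0.035], [0.001, 0.035, -0.999], [-1.0, -0.002, -0.001]]
contact_force: [0.6, 0.3, -3.6]
finger_gap: 0.15
shift [ 0.097 -0.065  0.38 ]
turn [ 0. -0.  0.]
shift [ 0.784 -0.065  0.381]
turn [ 0. -0.  0.]
```

View pics/w6.png

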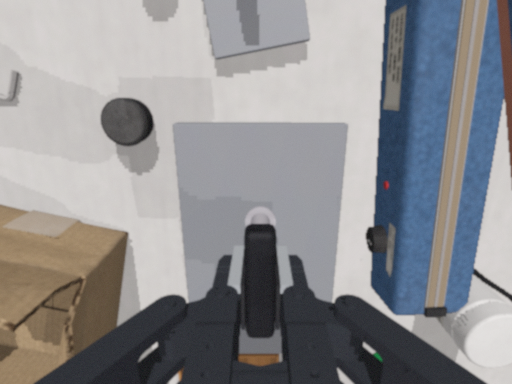

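```bash
python3 -m pendant '[[[0.2,-0.065,0.2],[0,0,0],0],[[0.4,-0.065,0.381],[0,0,0],0],[[0.6,-0.065,0.381],[0,0,0],0],[[0.72,-0.065,0.381],[0,0,0],0],[[0.77,-0.065,0.381],[0,0,0],0],[[0.785,-0.065,0.381],[0,0,0],0],[[0.79,-0.065,0.381],[0,0,0],0]]'
```

```text
clock: 7.32
eef_pos: [0.6317, -0.0616, 0.0469]
orientation: [[0.001, 0.999, 0.037], [-0.0, 0.037, -0.999], [-1.0, 0.001, 0.0]]
contact_force: [-0.1, -1.5, -3.4]
finger_gap: 0.153
```

Still carrying its weight, about 1.5 mm above the plate. I lower a little more and release.

```bash
python3 -m pendant '[[[0.008,0,0],[0,0,0],0],[[0.012,0,0],[0,0,0],0],[[0.012,0,0],[0,0,0],0]]'
python3 -m pendant '[[[0,0,0],[0,0,0],1],[[0,0,0],[0,0,0],1],[[0,0,0],[0,0,0],1],[[0,0,0],[0,0,0],1],[[-0.2,0,0],[0,0,0],1],[[-0.5,0,0],[0,0,0],1],[[-0.8,0,0],[0,0,0],0.5],[[-1,0,0],[0,0,0],0],[[-1,0,0],[0,0,0],0]]'
python3 - <<'E'
from h import *
snap("wrist","w7");snap("scene","s7");im=snap("top","t7")
todelta([.63,-.003,.08],Rt(92-180))
E
```

```text
clock: 7.7
eef_pos: [0.6317, -0.0619, 0.0452]
orientation: [[0.001, 0.999, 0.036], [0.0, 0.036, -0.999], [-1.0, 0.001, 0.0]]
contact_force: [-2.0, 0.7, 5.6]
finger_gap: 0.15
clock: 8.82
eef_pos: [0.6328, -0.0623, 0.1969]
orientation: [[0.005, 0.999, 0.036], [-0.001, 0.036, -0.999], [-1.0, 0.005, 0.001]]
contact_force: [0.3, 0.3, -0.4]
finger_gap: 0.376
shift [ 0.754  0.011 -0.392]
turn [ 0. -0.  0.]
```

View pics/w7.png

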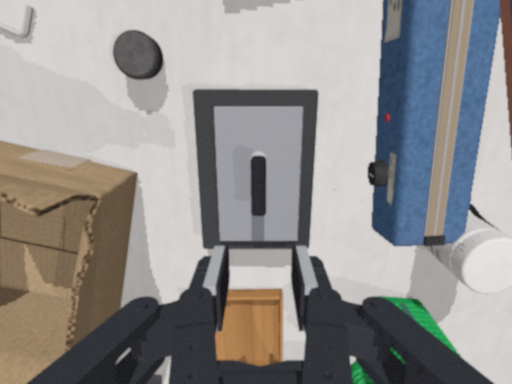

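The cover (centre pixel 258,175) lies centred and straight on the plate. Next I press the left end with shut fingers.

```bash
python3 -m pendant '[[[0.1,0,-0.35],[0,0,0],0],[[0.3,0.011,-0.395],[0,0,0],0],[[0.6,0.011,-0.395],[0,0,0],0],[[0.85,0.011,-0.395],[0,0,0],0],[[0.96,0.011,-0.395],[0,0,0],0],[[0.98,0.011,-0.395],[0,0,0],0],[[0.98,0.011,-0.395],[0,0,0],0]]'
```

```text
clock: 9.85
eef_pos: [0.6315, -0.0028, 0.0482]
orientation: [[0.001, 0.999, 0.036], [-0.0, 0.036, -0.999], [-1.0, 0.001, 0.0]]
contact_force: [0.5, -0.5, -0.5]
finger_gap: 0.002
```

```bash
python3 -m pendant '[[[0.03,0,0],[0,0,0],0],[[0.05,0,0],[0,0,0],0],[[0.06,0,0],[0,0,0],0]]'
python3 -m pendant '[[[0.007,0,0],[0,0,0],0],[[0.007,0,0],[0,0,0],0]]'
```

```text
clock: 10.22
eef_pos: [0.6308, -0.0027, 0.0384]
orientation: [[0.0, 0.999, 0.036], [-0.0, 0.036, -0.999], [-1.0, 0.0, 0.0]]
contact_force: [0.5, -0.0, -0.8]
finger_gap: -0.003
clock: 10.48
eef_pos: [0.6308, -0.0027, 0.0372]
orientation: [[0.0, 0.999, 0.036], [0.0, 0.036, -0.999], [-1.0, 0.0, -0.0]]
contact_force: [-0.4, -0.4, 0.3]
finger_gap: -0.001
```

```bash
python3 -m pendant '[[[0.007,0,0],[0,0,0],0],[[0.007,0,0],[0,0,0],0]]'
```

```text
clock: 10.72
eef_pos: [0.6309, -0.0027, 0.0371]
orientation: [[0.001, 0.999, 0.036], [-0.0, 0.036, -0.999], [-1.0, 0.001, 0.0]]
contact_force: [-2.6, -0.4, 9.2]
finger_gap: 0.0
```

```bash
python3 -m pendant '[[[0.006,0,0],[0,0,0],0],[[0.006,0,0],[0,0,0],0]]'
python3 - <<'E'
from h import *
snap("wrist","w8")
E
python3 -m pendant '[[[-0.2,0,0.1],[0,0,0],0],[[-0.4,0,0.4],[0,0,0],0],[[-0.4,0,0.75],[0,0,0],0],[[-0.3,0,0.787],[0,0,0],0],[[-0.1,0,0.787],[0,0,0],0],[[-0.03,0,0.787],[0,0,0],0],[[-0.015,0,0.787],[0,0,0],0],[[-0.015,0,0.787],[0,0,0],0]]'
```

```text
clock: 10.98
eef_pos: [0.6309, -0.0027, 0.0371]
orientation: [[0.001, 0.999, 0.036], [-0.0, 0.036, -0.999], [-1.0, 0.001, 0.0]]
contact_force: [-6.7, 0.2, 17.1]
finger_gap: -0.002
clock: 12.02
eef_pos: [0.635, -0.1199, 0.0376]
orientation: [[-0.0, 0.999, 0.037], [0.0, 0.037, -0.999], [-1.0, -0.0, -0.0]]
contact_force: [-0.7, -0.5, -0.1]
finger_gap: -0.0
```

View pics/w8.png

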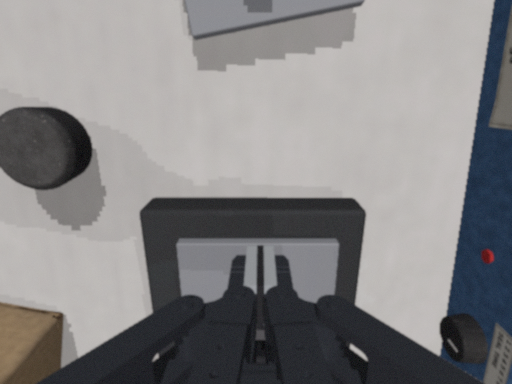

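```bash
python3 -m pendant '[[[0.01,0,0],[0,0,0],0],[[0.014,0,0],[0,0,0],0],[[0.016,0,0],[0,0,0],0]]'
```

```text
clock: 12.4
eef_pos: [0.6354, -0.1201, 0.0371]
orientation: [[0.001, 0.999, 0.037], [0.0, 0.037, -0.999], [-1.0, 0.001, 0.0]]
contact_force: [-5.5, 2.6, 18.4]
finger_gap: 0.001
```

Neither end gives: 18 N each, and the tip stops at z = 0.0371, the flat cover's top. So this cover is flat. I take a scene check while pressing, then lift and open above its handle.

```bash
python3 -m pendant '[[[0.016,0,0],[0,0,0],0],[[-0.2,0,0],[0,0,0],0],[[-0.5,0,-0.1],[0,0,0],0.5],[[-0.8,-0.01,-0.387],[0,0,0],1],[[-0.8,-0.01,-0.387],[0,0,0],1],[[-0.8,-0.01,-0.387],[0,0,0],1],[[-0.8,-0.01,-0.387],[0,0,0],1]]'
python3 - <<'E'
from h import *
im,C=snap("wrist","w9");snap("top","t9")
from m1 import darkblob
E
python3 - <<'E'
from h import *
im,C=load("w9");cv2.imwrite("pics/w9c.png",cv2.resize(im[60:300,160:360],None,fx=2.5,fy=2.5)[:,:,::-1])
E
```

```text
clock: 13.28
eef_pos: [0.6307, -0.0632, 0.1537]
orientation: [[-0.002, 0.999, 0.035], [0.0, 0.035, -0.999], [-1.0, -0.002, -0.0]]
contact_force: [-0.7, -0.8, -0.2]
finger_gap: 0.997
near tri [0.4677 0.1865 0.0403] err 0.001 planeW [0.4672 0.1868 0.04  ] planeT [0.4681 0.1863 0.04  ]
   size [0.0536 0.0138] ang of long axis 77.63 [186.  114.3] [150.8 201.1]
far tri [0.6193 0.1816 0.045 ] err 0.0017 planeW [0.6194 0.1814 0.04  ] planeT [0.6215 0.1831 0.04  ]
   size [0.0134 0.0542] ang of long axis 102.29 [316.7 118.3] [158.1 160. ]
puck tri [ 0.5178  0.0448 -0.0215] err 0.0003 planeW [0.5218 0.0635 0.027 ] planeT [0.5092 0.0356 0.027 ]
   size [0.0177 0.0364] ang of long axis 149.36 [237. 209.] [194.7 194.3]
plate tri [ 0.6364 -0.0597  0.0159] err 0.0072 planeW [ 0.637  -0.0508  0.03  ] planeT [ 0.6289 -0.0612  0.03  ]
   size [0.1248 0.1748] ang of long axis 97.69 [319.1 283.2] [224.8 164.8]
cover near [0.4654 0.1906 0.007 ] [0.1411 0.0812] 74.35
cover far [0.6192 0.1888 0.007 ] [0.0905 0.1466] 107.12
```

View pics/w9.png

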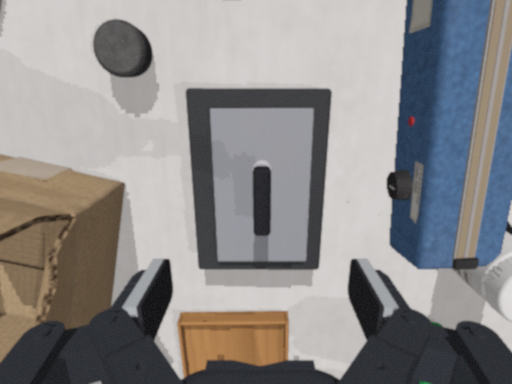

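Run:
```python
from h import *
im,C=load("w9")
X=plane(C,(262,200),.07);print(X)
todelta([X[0],X[1],.045],Rt(92-180)); todelta([.6315,-.062,.045])
```

```text
[ 0.63286228 -0.05957517  0.07      ]
shift [ 0.726  0.016 -0.024]
turn [ 0.    -0.     0.001]
shift [ 0.726  0.006 -0.008]
```

```bash
python3 -m pendant '[[[0.3,0.01,-0.016],[0,0,0],1],[[0.55,0.01,-0.016],[0,0,0],1],[[0.7,0.01,-0.016],[0,0,0],1],[[0.725,0.01,-0.016],[0,0,0],1],[[0.725,0.01,-0.016],[0,0,0],0],[[0.725,0.01,-0.016],[0,0,0],0],[[0.725,0.01,-0.016],[0,0,0],0],[[0.725,0.01,-0.016],[0,0,0],0],[[0.725,0.01,-0.016],[0,0,0],0]]'
python3 -m pendant '[[[-0.1,0,0],[0,0,0],0],[[-0.4,0,0],[0,0,0],0],[[-0.7,0,0],[0,0,0],0],[[-0.95,0,0.2],[0,0,0],0],[[-1,0,0.5],[0,0,0],0],[[-1,0,0.85],[0,0,0],0],[[-1,0,1],[0,0,0],0]]'
python3 -m pendant '[[[0,0,0.35],[0,0,0],0],[[0,-0.05,0.7],[0,0,0],0],[[0,-0.1,1],[0,0,0],0],[[0,-0.1,1],[0,0,0],0]]'
python3 - <<'E'
from h import *
todelta([.4665,-.43,.2],Rt(87-180))
E
```

```text
clock: 14.5
eef_pos: [0.6331, -0.0603, 0.0471]
orientation: [[0.001, 0.999, 0.036], [-0.0, 0.036, -0.999], [-1.0, 0.001, 0.0]]
contact_force: [-1.5, 0.0, 5.5]
finger_gap: 0.147
clock: 15.38
eef_pos: [0.6378, -0.2128, 0.1968]
orientation: [[0.0, 0.999, 0.034], [-0.0, 0.034, -0.999], [-1.0, 0.0, 0.0]]
contact_force: [-0.7, 0.7, -3.6]
finger_gap: 0.15
clock: 15.88
eef_pos: [0.6274, -0.3636, 0.1958]
orientation: [[-0.001, 0.999, 0.032], [-0.0, 0.032, -0.999], [-1.0, -0.001, 0.0]]
contact_force: [0.7, 1.8, -3.8]
finger_gap: 0.151
shift [-0.027 -1.086  0.408]
turn [0.027 0.    0.   ]
```

Run:
```python
from h import *
snap("wrist","w10")
```

```text
(no output)
```

View pics/w10.png

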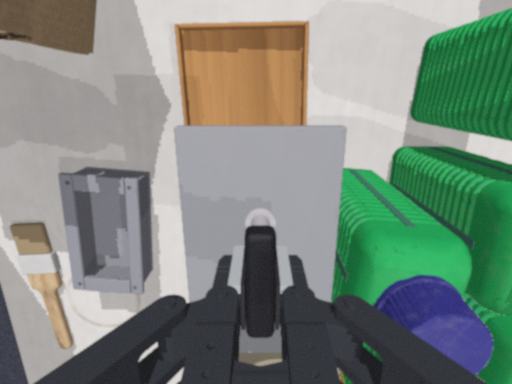

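Run:
```python
from h import *
im,C=load("w10");cv2.imwrite("pics/w10c.png",cv2.resize(im[155:305,45:165],None,fx=4,fy=4,interpolation=cv2.INTER_CUBIC)[:,:,::-1])
```

```text
(no output)
```

View pics/w10c.png

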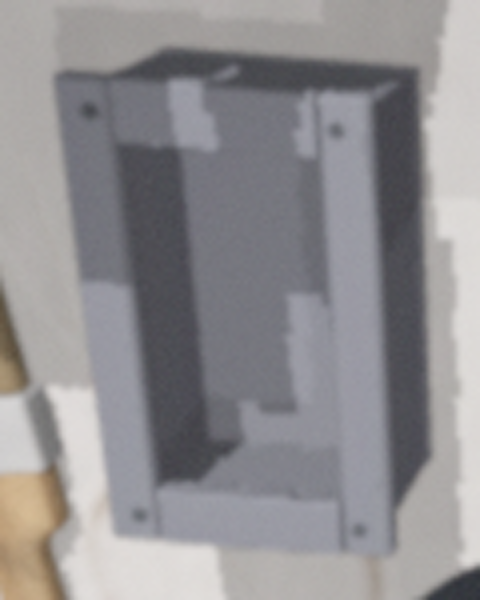

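Run:
```python
from h import *
im,C=load("w10");C2=load("w2")[1]
for L in ([(57,72),(373,95),(393,553),(116,537)],[(90,110),(336,130),(360,531),(140,515)]):
    px=[(x/4+45,y/4+155) for x,y in L]
    P=np.array([plane(C,p,.046)[:2] for p in px]);print("c",np.round(P.mean(0),4))
    for i,j in [(3,0),(2,1),(0,1),(3,2)]:
        d=P[j]-P[i];print("  ",round(np.linalg.norm(d),4),round(np.degrees(np.arctan2(d[1],d[0])),2))
B=[(x/3+250,y/3+180) for x,y in [(52,345),(200,345),(180,542),(40,540)]]
for p,q in zip([(x/4+45,y/4+155) for x,y in [(57,72),(373,95),(393,553),(116,537)]],B): print(np.round(tri(C,p,C2,q)[0],4))
c=P.mean(0)
todelta([.4665,-.43,.09],Rt(87-180))
```

```text
c [ 0.468  -0.4302]
   0.1332 86.9
   0.1327 87.0
   0.076 -2.46
   0.0763 -2.03
c [ 0.4669 -0.4313]
   0.1164 87.13
   0.1164 87.31
   0.0597 -3.02
   0.0601 -3.03
[ 0.4323 -0.3635  0.0457]
[ 0.5082 -0.3666  0.0432]
[ 0.5034 -0.4966  0.0462]
[ 0.4254 -0.4961  0.0442]
shift [ 0.706 -1.09   0.421]
turn [ 0.027 -0.     0.   ]
```

Run:
```python
from h import *
im,C=load("w10");s=robot.observe();zt=s["eef_pos"][2]-.0471+.037
a,b=[plane(C,p,zt) for p in [(176,127),(346,126)]]
print(a,b,np.linalg.norm(a-b));d=(a-b)/np.linalg.norm(a-b);m=(a+b)/2
n=np.array([d[1],-d[0],0]);n=n if n[1]<0 else -n
c=m+n*.07;print(c,"tcp",s["eef_pos"],"axis",np.degrees(np.arctan2(-n[1],-n[0])))
```

```text
[ 0.58562678 -0.29794313  0.18577935] [ 0.66736052 -0.29477172  0.18577935] 0.08179524150270022
[ 0.62920773 -0.36630479  0.18577935] tcp [ 0.62789629 -0.36146157  0.19587935] axis 92.22206152366033
```

```bash
python3 -m pendant '[[[0,-0.35,0.1],[0.01,0,0],0],[[0,-0.7,0.25],[0.02,0,0],0],[[0,-0.95,0.4],[0.027,0,0],0],[[0,-1,0.4],[0.027,0,0],0],[[0,-1,0.4],[0.027,0,0],0]]'
python3 - <<'E'
from h import *
todelta([.467,-.4287,.0655],Rt(87-180))
E
```

```text
clock: 16.55
eef_pos: [0.4812, -0.4247, 0.1968]
orientation: [[0.0, 0.999, -0.048], [0.001, -0.048, -0.999], [-1.0, 0.0, -0.001]]
contact_force: [0.0, 0.9, -4.0]
finger_gap: 0.149
shift [ 0.875 -0.094  0.031]
turn [ 0.001 -0.    -0.   ]
```

```bash
python3 -m pendant '[[[0.25,-0.094,0.031],[0,0,0],0],[[0.5,-0.094,0.031],[0,0,0],0],[[0.7,-0.094,0.031],[0,0,0],0],[[0.82,-0.094,0.031],[0,0,0],0],[[0.87,-0.094,0.031],[0,0,0],0],[[0.878,-0.094,0.031],[0,0,0],0],[[0.885,-0.094,0.031],[0,0,0],0],[[0.89,-0.094,0.031],[0,0,0],0]]'
```

```text
clock: 17.55
eef_pos: [0.467, -0.4302, 0.0636]
orientation: [[0.001, 0.999, -0.049], [-0.001, -0.049, -0.999], [-1.0, 0.001, 0.001]]
contact_force: [0.7, 0.5, -3.6]
finger_gap: 0.153
```

```bash
python3 -m pendant '[[[0.005,0,0],[0,0,0],0],[[0.008,0,0],[0,0,0],0],[[0.008,0,0],[0,0,0],0]]'
python3 -m pendant '[[[0,0,0],[0,0,0],1],[[0,0,0],[0,0,0],1],[[0,0,0],[0,0,0],1],[[0,0,0],[0,0,0],1],[[-0.2,0,0],[0,0,0],1],[[-0.5,0,0],[0,0,0],1],[[-0.9,0,0],[0,0,0],1],[[-1,0.1,-0.1],[0,0,0],1],[[-1,0.1,-0.1],[0,0,0],1]]'
python3 - <<'E'
from h import *
snap("wrist","w11")
E
```

```text
clock: 17.92
eef_pos: [0.4669, -0.4302, 0.0631]
orientation: [[0.001, 0.999, -0.049], [-0.001, -0.049, -0.999], [-1.0, 0.001, 0.001]]
contact_force: [-1.5, 1.9, 8.3]
finger_gap: 0.143
clock: 19.05
eef_pos: [0.4835, -0.4156, 0.2131]
orientation: [[0.002, 0.999, -0.048], [-0.002, -0.048, -0.999], [-1.0, 0.002, 0.002]]
contact_force: [0.0, 0.8, 0.2]
finger_gap: 0.997
```

View pics/w11.png

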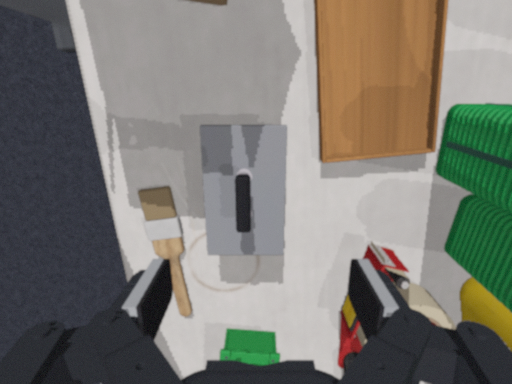

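Run:
```python
from h import *
im,C=load("w11")
P=np.array([plane(C,p,.053)[:2] for p in [(200,125),(287,124),(285,255),(208,256)]])
print(np.round(P.mean(0),4),[round(np.linalg.norm(P[i]-P[i-1]),4) for i in range(4)])
for i,j in [(3,0),(2,1)]: d=P[j]-P[i];print(np.degrees(np.arctan2(d[1],d[0])))
print("bar",plane(C,(243,203),.086))
print("tray",[np.round(plane(C,p,.02),4) for p in [(321,162),(436,151)]])
todelta([.55,0.1,.27],Rt(102.2-180))
```

```text
[ 0.4687 -0.433 ] [np.float64(0.1414), np.float64(0.0829), np.float64(0.1412), np.float64(0.0848)]
87.27735726770587
88.06531038133683
bar [ 0.46835331 -0.42987914  0.086     ]
tray [array([ 0.5523, -0.4101,  0.02  ]), array([ 0.6771, -0.4038,  0.02  ])]
shift [-0.391  0.285 -3.454]
turn [-0.083  0.    -0.   ]
```

```bash
python3 -m pendant '[[[-0.2,0.15,-0.35],[0,0,0],1],[[-0.4,0.4,-0.7],[-0.02,0,0],1],[[-0.4,0.6,-1],[-0.05,0,0],1],[[-0.4,0.6,-1],[-0.083,0,0],1]]'
python3 -m pendant '[[[0,0,-0.4],[0,0,0],1],[[0,0,-0.8],[0,0,0],1],[[0,-0.1,-1],[0,0,0],1]]'
python3 -m pendant '[[[0,0,-0.4],[0,0,0],1],[[0,0,-0.8],[0,0,0],1],[[0,-0.1,-1],[0,0,0],1]]'
python3 - <<'E'
from h import *
todelta([.6205,.182,.14],Rt(102.2-180))
E
```

```text
clock: 19.6
eef_pos: [0.581, -0.267, 0.2704]
orientation: [[-0.001, 0.976, 0.218], [0.001, 0.218, -0.976], [-1.0, -0.001, -0.002]]
contact_force: [0.1, -0.4, -1.0]
finger_gap: 0.998
clock: 19.98
eef_pos: [0.5319, -0.1245, 0.27]
orientation: [[-0.003, 0.977, 0.212], [0.001, 0.212, -0.977], [-1.0, -0.002, -0.002]]
contact_force: [0.3, 0.5, 0.8]
finger_gap: 0.999
clock: 20.35
eef_pos: [0.4857, 0.0187, 0.2702]
orientation: [[-0.002, 0.977, 0.212], [0.0, 0.212, -0.977], [-1.0, -0.002, -0.001]]
contact_force: [0.6, 1.1, 1.3]
finger_gap: 1.0
shift [ 0.866  1.111 -0.873]
turn [ 0.    -0.     0.001]
```

```bash
python3 -m pendant '[[[0.1,0.3,-0.3],[0,0,0],1],[[0.3,0.6,-0.6],[0,0,0],1],[[0.5,0.9,-0.873],[0,0,0],1],[[0.75,1,-0.873],[0,0,0],1],[[0.866,1,-0.873],[0,0,0],1],[[0.866,1,-0.873],[0,0,0],1]]'
python3 - <<'E'
from h import *
snap("wrist","w12")
todelta([.6205,.182,.015],Rt(102.2-180))
E
```

```text
clock: 21.1
eef_pos: [0.6042, 0.1756, 0.1386]
orientation: [[-0.006, 0.978, 0.21], [-0.001, 0.21, -0.978], [-1.0, -0.006, -0.0]]
contact_force: [-0.1, -1.0, 1.1]
finger_gap: 1.0
shift [ 0.836  0.111 -0.02 ]
turn [-0.     0.     0.001]
```

View pics/w12.png

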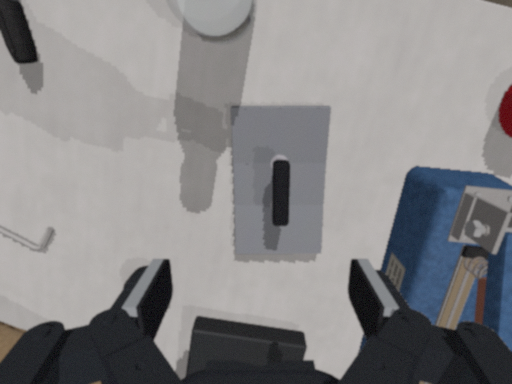

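```bash
python3 -m pendant '[[[0.15,0.111,-0.02],[0,0,0],0.6],[[0.35,0.111,-0.02],[0,0,0],0.6],[[0.6,0.111,-0.02],[0,0,0],0.6],[[0.78,0.111,-0.02],[0,0,0],0.6],[[0.826,0.111,-0.02],[0,0,0],0.6],[[0.826,0.111,-0.02],[0,0,0],0],[[0.826,0.111,-0.02],[0,0,0],0],[[0.826,0.111,-0.02],[0,0,0],0],[[0.826,0.111,-0.02],[0,0,0],0]]'
python3 -m pendant '[[[-0.1,0,0],[0,0,0],0],[[-0.3,0,0],[0,0,0],0],[[-0.6,0,0],[0,0,0],0],[[-0.9,0,0],[0,0,0],0],[[-1,0,0],[0,0,0],0],[[-1,0,0],[0,0,0],0]]'
python3 - <<'E'
from h import *
todelta([.609,-.312,.2],Rt(92.8-180))
E
```

```text
clock: 22.28
eef_pos: [0.6229, 0.1828, 0.0197]
orientation: [[0.002, 0.978, 0.21], [0.0, 0.21, -0.978], [-1.0, 0.002, 0.0]]
contact_force: [-1.4, -0.7, 6.6]
finger_gap: 0.148
clock: 23.02
eef_pos: [0.6222, 0.1829, 0.1685]
orientation: [[0.002, 0.978, 0.21], [0.0, 0.21, -0.978], [-1.0, 0.002, 0.0]]
contact_force: [-0.0, 0.2, -4.7]
finger_gap: 0.149
shift [-0.211 -0.78   3.207]
turn [ 0.052 -0.    -0.   ]
```

```bash
python3 -m pendant '[[[-0.1,0,0.35],[0,0,0],0],[[-0.2,0,0.7],[0.02,0,0],0],[[-0.2,0,1],[0.052,0,0],0],[[-0.2,0,1],[0.052,0,0],0]]'
python3 -m pendant '[[[0,0,0.35],[0,0,0],0],[[0,0,0.7],[0,0,0],0],[[0,0,1],[0,0,0],0],[[0,0,1],[0,0,0],0]]'
python3 - <<'E'
from h import *
snap("wrist","w13")
todelta([.609,-.312,.15],Rt(92.8-180))
E
```

```text
clock: 23.52
eef_pos: [0.6529, 0.0327, 0.1954]
orientation: [[-0.003, 0.999, 0.043], [-0.001, 0.043, -0.999], [-1.0, -0.003, 0.0]]
contact_force: [0.5, 0.4, -3.5]
finger_gap: 0.146
clock: 24.02
eef_pos: [0.6596, -0.1161, 0.1954]
orientation: [[-0.003, 0.999, 0.046], [0.0, 0.046, -0.999], [-1.0, -0.003, -0.001]]
contact_force: [0.0, 1.2, -3.3]
finger_gap: 0.15
shift [ 0.304 -0.399  1.302]
turn [-0.001 -0.     0.001]
```

View pics/w13.png

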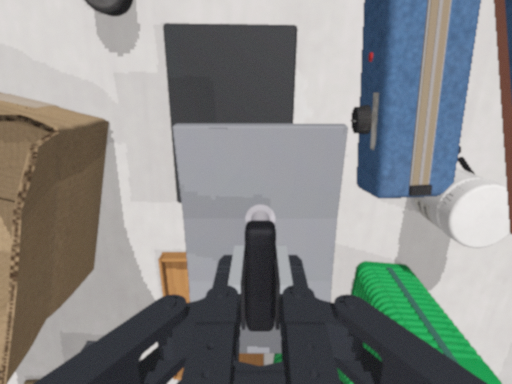

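```bash
python3 -m pendant '[[[0,-0.2,0.35],[0,0,0],0],[[0,-0.35,0.7],[0,0,0],0],[[0.1,-0.39,1],[0,0,0],0],[[0.1,-0.39,1],[0,0,0],0]]'
python3 - <<'E'
from h import *
todelta([.610,-.313,.0245],Rt(92.8-180))
E
```

```text
clock: 24.58
eef_pos: [0.6081, -0.2673, 0.1803]
orientation: [[-0.003, 0.999, 0.047], [0.002, 0.047, -0.999], [-1.0, -0.003, -0.002]]
contact_force: [-0.1, 1.3, -3.3]
finger_gap: 0.152
shift [1.038 0.002 0.307]
turn [-0.001 -0.001  0.001]
```

```bash
python3 -m pendant '[[[0.2,0,0.25],[0,0,0],0],[[0.45,0,0.307],[0,0,0],0],[[0.7,0,0.307],[0,0,0],0],[[0.88,0,0.307],[0,0,0],0],[[0.97,0,0.307],[0,0,0],0],[[1,0,0.307],[0,0,0],0]]'
python3 -m pendant '[[[0.015,0,0],[0,0,0],0],[[0.03,0,0],[0,0,0],0],[[0.035,0,0],[0,0,0],0]]'
```

```text
clock: 25.32
eef_pos: [0.6119, -0.3109, 0.0322]
orientation: [[-0.001, 0.999, 0.05], [0.001, 0.05, -0.999], [-1.0, -0.001, -0.001]]
contact_force: [0.2, 0.0, -3.2]
finger_gap: 0.149
clock: 25.7
eef_pos: [0.612, -0.3126, 0.0282]
orientation: [[0.001, 0.999, 0.048], [-0.0, 0.048, -0.999], [-1.0, 0.001, 0.001]]
contact_force: [0.0, -0.6, -3.7]
finger_gap: 0.15
```

```bash
python3 -m pendant '[[[0.01,0,0],[0,0,0],0],[[0.02,0,0],[0,0,0],0],[[0.025,0,0],[0,0,0],0],[[0.025,0,0],[0,0,0],0]]'
```

```text
clock: 26.2
eef_pos: [0.6117, -0.3124, 0.0238]
orientation: [[-0.0, 0.999, 0.048], [0.0, 0.048, -0.999], [-1.0, -0.0, -0.0]]
contact_force: [0.6, 0.6, -3.6]
finger_gap: 0.151
```

```bash
python3 -m pendant '[[[0.008,0,0],[0,0,0],0],[[0.014,0,0],[0,0,0],0],[[0.014,0,0],[0,0,0],0]]'
```

```text
clock: 26.58
eef_pos: [0.6118, -0.3124, 0.0237]
orientation: [[0.001, 0.999, 0.049], [-0.001, 0.049, -0.999], [-1.0, 0.001, 0.001]]
contact_force: [-5.8, 3.3, 14.1]
finger_gap: 0.149
```

```bash
python3 -m pendant '[[[-0.008,0,0],[0,0,0],0.6],[[-0.008,0,0],[0,0,0],0.6],[[-0.008,0,0],[0,0,0],0.6],[[-0.2,0,0],[0,0,0],0.6],[[-0.5,0,0],[0,0,0],0.6],[[-0.9,0,0],[0,0,0],0.6],[[-1,0,-0.1],[0,0,0],0.6],[[-1,0,-0.4],[0,0,0],0.6],[[-1,0,-0.4],[0,0,0],0.6]]'
python3 - <<'E'
from h import *
snap("wrist","w14")
E
```

```text
clock: 27.7
eef_pos: [0.6084, -0.2493, 0.1714]
orientation: [[-0.001, 0.999, 0.051], [0.001, 0.051, -0.999], [-1.0, -0.001, -0.001]]
contact_force: [0.4, 0.4, 0.7]
finger_gap: 0.599
```

View pics/w14.png

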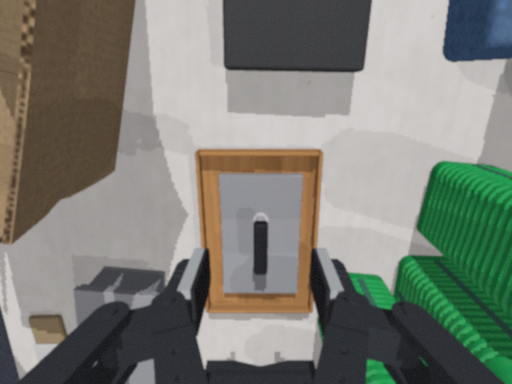

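The bowed cover lies inside the tray (bar at 260,247), clear of the walls. I retract for a second view to check heights and both places.

```bash
python3 -m pendant '[[[-0.3,-0.3,-0.2],[0,0,0],0.6],[[-0.6,-0.6,-0.2],[0,0,0],0.6],[[-0.7,-0.6,-0.2],[0,0,0],0.6],[[-0.7,-0.6,-0.2],[0,0,0],0.6]]'
python3 - <<'E'
from h import *
snap("wrist","w15");snap("top","t15");snap("scene","s15")
E
python3 -c "
import cv2
cv2.imwrite('pics/t15c.png',cv2.resize(cv2.imread('pics/t15.png')[130:280,90:340],None,fx=3.2,fy=3.2))"
```

```text
clock: 28.25
eef_pos: [0.5178, -0.228, 0.278]
orientation: [[0.003, 0.999, 0.047], [-0.002, 0.047, -0.999], [-1.0, 0.002, 0.002]]
contact_force: [0.9, -0.1, -0.9]
finger_gap: 0.6
```

View pics/w15.png

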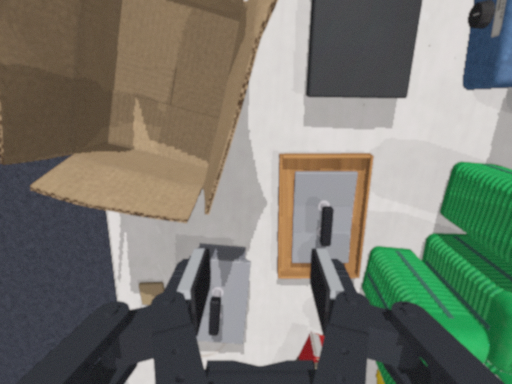

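View pics/t15c.png

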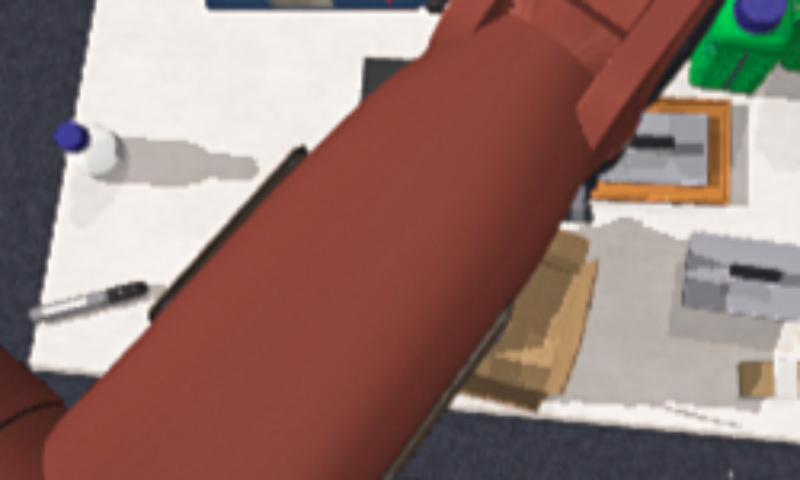

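Run:
```python
from h import *
C14=load("w14")[1];C15=load("w15")[1];C11=load("w11")[1];Ct=cam("top")
# bar ends: top edge far end / centre
print("tray bar",tri(C14,(260,247),C15,(326,226)), plane(C14,(260,247),.044))
T=[(x/3.2+90,y/3.2+130) for x,y in [(653,142),(755,273)]]
print("tray bar top/w15",tri(Ct,T[0],C15,(326,226)))
print("box bar",tri(C15,(215,316),Ct,T[1]),tri(C11,(243,203),Ct,T[1]),plane(C15,(215,316),.086))
print("tray rim",[np.round(plane(C14,p,.02)[:2],3) for p in [(198,150),(322,150),(317,312),(209,313)]])
```

```text
tray bar (array([ 0.61264844, -0.31342176,  0.03706792]), np.float64(0.0005799950864956686)) [ 0.61236133 -0.30941974  0.044     ]
tray bar top/w15 (array([ 0.61577331, -0.31769156,  0.02828857]), np.float64(0.0014342339617748135))
box bar (array([ 0.46904417, -0.43185191,  0.08073478]), np.float64(0.00025917986160985124)) (array([ 0.46833905, -0.43106849,  0.08341107]), np.float64(0.0005811306470931373)) [ 0.46985629 -0.42745915  0.086     ]
tray rim [array([ 0.549, -0.222]), array([ 0.666, -0.216]), array([ 0.683, -0.402]), array([ 0.559, -0.41 ])]
```

Run:
```python
from workcell import robot,ticket
print(robot.observe()["contact_force"]);print(ticket.sign_off())
```

```text
[ 0.4565347  -0.42741875 -0.91202474]
the job is handed in; nothing more can be done
None
```

I tested the nearer cover on the surface plate and handed the job in at about 28 s of the 72 s allowed. The flat cover is on the open grey box and the bowed one is in the scrap tray. No verdict came back.

**Test:** I pressed the left end to about 17 N and the right end to about 18 N. The fingertips stopped at z = 0.037 both times, which is the flat cover's top on the plate, and the cover did not rock. So the nearer cover is the flat one. I never pressed the other cover, but crease-like shading in the pictures fits its being bowed.

**Last checks:**

| Cover | Place | Bar position from the place's centre | Direction | Measured height |
|---|---|---|---|---|
| Flat | Grey box | about 1 mm | within about 1° | bar top at about 0.081–0.083 m (about 0.086 m expected) |
| Bowed | Scrap tray | about 2 mm | carried at the tray's angle | bar top at 0.037 m from one pair of views (about 0.044 m expected) |

- **Disagreement:** a coarser pair of views, using the top camera, put the bar in the tray at 0.028 m. I discounted it because the bowed cover touched down at exactly the height expected for the tray floor.
- **Bystanders:** the bottle was where it started in the last top view. The stopper was hidden by the arm in that view; it looked undisturbed in the earlier wrist views, and nothing came near it afterwards.
- **Release:** both covers are let go, and the arm stands clear of everything.

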